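# Unlatch the ruler and draw it out of the bench box

## Task

The wooden ruler is stowed in the plywood bench box, held down by the box's quarter-turn latch. Swing the red latch lever all the way round to its open stop and leave it open; then take the ruler out: it is longer than the mouth of the box, so its free end has to come up first and the ruler be drawn out at a slant from under the deck. Finish still holding the ruler in the gripper, level and still, in the air at least a hand's breadth (10 cm) above the top of the box, without letting go and without shifting the jars, bottle, tiles, brush crock and pot on the bench.

Things in the scene. Friction and masses are not known exactly. Their poses are not given: they have to be found in the camera images.
- bench_box: Fixed plywood box, 172 (x) x 340 (y) x 63 mm high; origin at the centre of its underside. Walls 11 mm; the well inside is 150 x 318 mm, its dark floor at z = 6. A fixed deck 8 mm thick (underside z = 55, top flush with the walls) covers the well from y = +37 to the +y end wall at y = +159. The rest, y = +37 to -159 mm, is the open mouth, 150 x 196 mm.
- mouth (a point): Centre of the box's open mouth, level with the top of the walls; axes of the box.
- latch_hinge (a point): Point on the latch's upright pivot axis, at the height of the lever (81 mm), over the deck; in the box's frame x = -58, y = +74 mm; axes of the box. Round it stands a steel boss 25 mm in diameter, up to 91 mm above the bench.
- lever_grip (a point): Middle of the red grip of the latch lever, 60 mm from the pivot axis, 81 mm above the bench; x points along the lever, away from the pivot. The grip is a bar 52 mm long, 14 wide and 19 high (72 to 91 mm above the bench; deck top at 63). It points along the box's +x when closed, along its +y when open.
- latch (a joint): Latch angle about the upright pivot, rad: 0 closed stop, pi/2 open stop; grows counterclockwise from above. Stays where it is left (friction 0.06 N m). The lever turns a steel tongue below the deck (20 to 25 mm above the bench) that lies across the ruler and keeps it down while closed; open, it lies along the -x wall, clear of the ruler.
- ruler: Loose wooden ruler, 28 mm wide (x), 300 mm long (y), 8 mm thick, about 50 g; origin at the centre of its underside, y along its length, z up. It lies flat on the floor of the well, nearly along the box's y, its +y end under the deck and its -y end in the open mouth.
- ruler_end_a (a point): Middle of the ruler's +y end (starts under the deck), 150 mm from its centre.
- ruler_end_b (a point): Middle of the ruler's -y end (starts in the mouth), 150 mm from its centre.
- brush_crock: Grey crock with brushes, 94 x 86 x 249 mm, at the back left; origin at its underside. Leave alone.
- glaze_jar1: Glaze jar with pale lid, 65 mm in diameter, 91 mm high, at the back; origin at its underside. Leave alone.
- glaze_jar3: White glaze jar with red lid, 65 mm in diameter, 91 mm high, at the back; origin at its underside. Leave alone.
- bottle_1: Blue spray bottle, 56 x 120 x 272 mm, at the back; origin at its underside. Leave alone.
- test_tile1: L-shaped blue glaze test tile, 38 x 40 x 58 mm, at the back; origin at its underside. Leave alone.
- test_tile3: L-shaped pale green glaze test tile, 38 x 40 x 58 mm, at the back; origin at its underside. Leave alone.
- pot_small: Small unglazed pot, 86 x 88 x 90 mm, on the right; origin at its underside. Leave alone.

How it is judged:
By the outcome, as a careful person would: the job done as asked, in the order asked, and still so for the second after the job is handed in, while the arm keeps its last pose, push and grip.
It also fails if it takes over 48 s, if anything falls off the work surface, if the arm or the gripper's body presses on something with over 40 N, if the wrist force passes 120 N, or if a joint passes its speed limit or range.

## Robot

A 7-joint arm with a two-finger parallel gripper is mounted at the origin on a cart in front of the work surface, level with it; the furniture and walls round the work are solid. World frame = base frame: x ahead of the robot, y to its left, z up, the work surface at z = 0. Lengths are in mm, angles in rad, forces in N, time in s.
With the tool pointing down it reaches from about 425 to 925 mm from the base axis. Payload 6.8 kg.
Tool frame: the origin (TCP) lies at the very end of the fingers, on their centre line; the grasp point (between the pads) lies 19 mm behind it; z points along the fingers, y is the line along which they close (so a half turn about z gives the same grasp; the last joint's range is limited). The gripper opens to 85 mm and grips with 20 to 120 N. Pads are 22 mm wide; open, the fingers measure 114 mm over their backs; the gripper's body (76 mm by 85 mm) begins 54 mm behind the grasp point. The pads swing forward as they close: fully open they stand 13 mm farther back than shut.
Start: joints at [1.163, 0.477, 0.022, 1.555, -0.011, 1.109, -0.083], TCP at [199.356, -644.906, 231.308] pointing down, gripper open.
Joint ranges: [-2.96, 2.96], [-0.34, 2.1], [-1.41, 1.46], [0.24, 2.44], [-1.37, 4.51], [0.17, 1.92], [-2.96, 2.96]. Speed limits (rad/s): [2.39, 2.39, 3.14, 3.14, 3.14, 3.14, 3.14].

## Interface

Orientations are given as a unit quaternion [w, x, y, z].
In Python, from plant import env gives the robot as it stands.
- The arm moves only by the shell command python3 -m creep 'ROWS' [OPENING] [FORCE]. ROWS is JSON, a list of rows, each an object with "slide": the shift along the tool's x, y, z scaled (see below), a list of three; "angular": the turn, a rotation vector about the tool's x, y, z scaled (see below), a list of three. A call has 1 to 5 rows; each row shifts and turns the commanded pose from where the row before left it, along the tool's axes as they then stand; what a row does not reach is not made up. The controller multiplies each number of a shift by 400 mm and each number of a turn by pi/4 rad. A row lasts 1/12 s, in which the tool goes at most 41.7 mm and 7.16 degrees, less where a joint would pass 70% of its speed; a pose out of reach is approached as far as the arm can. A call with a number of a shift or a turn outside -1 to 1 is refused whole. A call with a gripper value outside its range is refused whole. OPENING is the closure, from 0 (fully open) to 1 (shut), set as the call begins (- or left out, the last holds). The fingers move at their own pace and stop on an object; FORCE is the grip in N (left out, the last holds). Time passes only in rows, so rows that do not move let the fingers close. It gives the time, the measured TCP pose, the force, the opening and the grip force at its end, in the units of the state.
- env.get_state(): the state, without advancing time (a new reading comes with each control period).
- env.grab_frame(name): name is "side" or "top" or "wrist"; returns (picture, depth): 480x640x3 uint8, red, green, blue; 480x640 float32, mm along the optical axis (not along the pixel's ray), 0 where there is no reading.
- env.camera_params(name): a dict with "K" (3x3 intrinsics, pixels), "R" (3x3) and "t" (3): a world point X has camera coordinates R X + t; the wrist camera has in their place "hand_eye" (4x4, takes a point from camera to tool coordinates, whose origin is the TCP and whose axes are the flange's). Camera axes: x right, y down, z forward; pixel columns grow to the right and rows downward; lengths in mm; the calibration is good to about 2 mm. A picture is of the moment at which its call begins: read the wrist's pose just before it. camera_params takes no time and is no camera call.
- env.finish_job(): hands the job in; it is judged then, once.
Trained networks look in the newest picture that a camera, given by its name, has taken for a name from the list of things; names that differ only in an ending like _2 or _b are one class to them, and where a whole thing is asked for, a point or a joint stands for the part that bears it (a point fixed in the world has none). Each returns a list of dicts, best first, with "conf" (0 to 1); they miss things now and then, are a little off and sometimes report something else, mostly with a low value. They report only what shows in the picture. A call takes as long as a camera call.
- env.recognise(camera, label): "box" ([left, top, right, bottom] in pixels, round what is visible of it).
- env.place_of(camera, label): "position" ([column, row] in pixels: a listed point, or the origin of a listed thing).
The state is a dict: "t": time; "qpos": joint angles; "qvel": joint speeds; "effort": joint torques, N m; "position": TCP position; "eef_rot": TCP orientation; "ft_force": force on the tool from outside, world axes, zero at the start; "wrist_torque": the same for the moment, N m; "opening": finger opening in mm; "grasp_force": force on a finger pad.
Only numpy, scipy, OpenCV 4.12 (cv2) and the standard library are available. Lean on these libraries where they do the work, as an engineer would, in place of code of your own. Each camera call takes 0.05 s, during which the arm holds its last target. There are 200 camera calls.

## Working session

There is one attempt and no reset: what is moved stays moved. The work goes in short steps, Python scripts to look and compute and a shell command to move; the robot and the scene stay as the last step left them, time stands still between calls to the robot, and variables do not carry over. Pictures are saved under pics/ and viewed, at most 10 in all, crops included, and the job is handed in when it is done.

```bash
ls; mkdir -p pics; python3 - <<'E'
from plant import env
import cv2,numpy as np
s=env.get_state(); print({k:np.round(v,3).tolist() for k,v in s.items()})
for c in ("top","side"):
    im,d=env.grab_frame(c); cv2.imwrite(f"pics/{c}0.png",im[:,:,::-1]); np.save(f"{c}0.npy",d)
    p=env.camera_params(c); print(c,{k:np.round(v,3).tolist() for k,v in p.items()})
    for l in ("bench_box","mouth","latch_hinge","lever_grip","ruler","ruler_end_b"):
        print(l,[(np.round(r["position"],1).tolist(),round(r["conf"],2)) for r in env.place_of(c,l)[:2]])
E
```

```text
pics
{'t': 0.0, 'qpos': [1.163, 0.478, 0.022, 1.556, -0.011, 1.109, -0.083], 'qvel': [-0.0, 0.002, -0.0, -0.001, 0.001, 0.002, -0.001], 'effort': [0.0, -59.646, 1.608, -28.121, 0.012, 0.009, 0.0], 'position': [199.178, -644.326, 230.341], 'eef_rot': [-0.001, 0.989, 0.149, -0.0], 'ft_force': [-0.659, 1.014, -0.258], 'wrist_torque': [-0.032, -0.01, 0.017], 'grasp_force': 0.0, 'opening': 85.369}
top {'K': [[470.377, 0.0, 321.502], [0.0, 470.377, 244.805], [0.0, 0.0, 1.0]], 'R': [[0.026, -1.0, 0.003], [-0.994, -0.026, -0.109], [0.109, -0.0, -0.994]], 't': [-89.877, 606.777, 1352.768]}
bench_box [([275.3, 273.9], 0.92)]
mouth [([297.9, 267.1], 0.89), ([250.0, 290.6], 0.17)]
latch_hinge [([251.0, 289.4], 0.77)]
lever_grip [([241.1, 272.0], 0.77), ([256.7, 206.3], 0.17)]
ruler [([279.7, 272.0], 0.92)]
ruler_end_b [([327.2, 271.4], 0.61)]
side {'K': [[503.565, 0.0, 319.218], [0.0, 503.565, 241.461], [0.0, 0.0, 1.0]], 'R': [[0.961, -0.276, -0.003], [-0.122, -0.418, -0.9], [0.247, 0.865, -0.436]], 't': [-570.754, 118.411, 1221.531]}
bench_box [([291.5, 250.8], 0.84)]
mouth [([375.5, 270.2], 0.6), ([296.9, 240.7], 0.57)]
latch_hinge [([261.6, 217.1], 0.96)]
lever_grip [([284.2, 213.5], 0.69)]
ruler [([289.9, 250.2], 0.83)]
ruler_end_b [([277.6, 227.7], 0.65)]
```

View pics/top0.png

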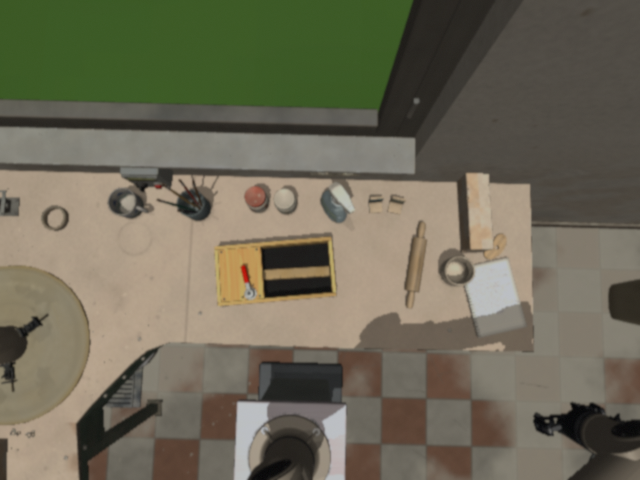

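View pics/side0.png

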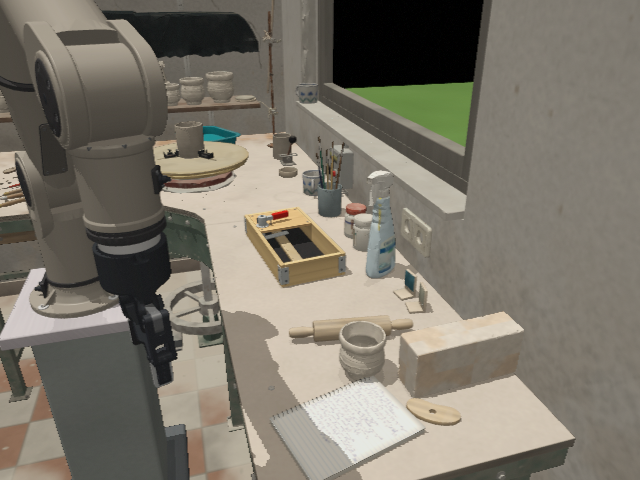

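The top view shows the box at about (216–337, 237–305), the hinge near (249,291), the red grip near (245,273), and the ruler from about (263,274) to (329,272). The lever points roughly along +x, so the latch is closed. The side view agrees. The arm stands clear at the right, and the jars and bottle are behind the box.

```bash
cat > h.py <<'E'
import numpy as np, cv2
from scipy.spatial.transform import Rotation as Rn
from plant import env
def cloud(c,d,wp=None):
    p=env.camera_params(c);K=p["K"];v,u=np.mgrid[:480,:640]
    P=np.stack([(u-K[0][2])/K[0][0]*d,(v-K[1][2])/K[1][1]*d,d],-1)
    if c=="wrist":
        H=np.array(p["hand_eye"]);P=P@H[:3,:3].T+H[:3,3];pos,q=wp
        return P@Rn.from_quat(np.roll(q,-1)).as_matrix().T+pos
    return (P-np.array(p["t"]))@np.array(p["R"])
def onz(c,px,z):
    p=env.camera_params(c);R=np.array(p["R"]);o=-R.T@p["t"];r=R.T@np.linalg.inv(p["K"])@[px[0],px[1],1]
    return o+r*(z-o[2])/r[2]
E
python3 - <<'E'
from h import *
W=cloud("top",np.load("top0.npy"));im=cv2.imread("pics/top0.png")
sub=np.zeros((480,640),bool);sub[225:315,205:350]=1
m=sub&(W[...,2]>50)&(W[...,2]<100)
r=cv2.minAreaRect(W[m][:,:2].astype(np.float32));print(r,np.median(W[m][:,2]));print(cv2.boxPoints(r))
red=sub&(im[...,2]>140)&(im[...,1]<80)
print("red",red.sum(),W[red].mean(0),onz("top",np.argwhere(red).mean(0)[::-1],91))
r=sub&(W[...,2]<35)&(W[...,2]>-5)&(im[...,2]>110); print("ruler",r.sum())
pr=W[r];rr=cv2.minAreaRect(pr[:,:2].astype(np.float32));print(rr,np.median(pr[:,2]))
for l,px,z in(("hinge",(251,289.4),91),("grip",(241.1,272),81),("endb",(327.2,271.4),14),("mouth",(297.9,267.1),63),("box",(275.3,273.9),0)):print(l,onz("top",px,z))
E
```

```text
((528.9365234375, 57.77403259277344), (173.42164611816406, 341.9648132324219), 6.2265095710754395) 63.851171456475676
[[ 424.19257  218.34319]
 [ 461.28183 -121.60432]
 [ 633.6805  -102.79512]
 [ 596.5912   237.15237]]
red 63 [516.36083529 140.45243907  91.51157073] [516.37380259 140.53285879  91.        ]
ruler 6227
((536.1624145507812, 59.20173645019531), (267.96337890625, 437.0218505859375), 1.4953938722610474) 1.2682628273513117
hinge [472.15246898 119.65192405  91.        ]
grip [520.43555157 151.13961169  81.        ]
endb [532.06357332 -92.9088973   14.        ]
mouth [539.58645466  -7.93600684  63.        ]
box [521.23723352  62.18859903   0.        ]
```

```bash
python3 - <<'E'
from h import *
W=cloud("top",np.load("top0.npy"));im=cv2.imread("pics/top0.png")
c=np.array([528.9,57.8]);y=np.radians(6.2265);B=np.array([[np.cos(y),-np.sin(y)],[np.sin(y),np.cos(y)]])
b=(W[...,:2]-c)@B
m=(abs(b[...,0])<68)&(b[...,1]<25)&(b[...,1]>-152)&(W[...,2]<30)&(im[...,2]>90)
p=W[m];print(m.sum(),np.median(p[:,2]),cv2.minAreaRect(p[:,:2].astype(np.float32)));q=b[m];print(q.min(0),q.max(0),np.polyfit(q[:,1],q[:,0],1))
red=(im[...,2]>120)&(im[...,1]<90)&(abs(b[...,0])<80)&(abs(b[...,1])<165);q=b[red]-[-58,74];print(q.mean(0),q.min(0),q.max(0),cv2.minAreaRect(q.astype(np.float32)))
p=env.camera_params("wrist");print(np.round(p["K"],1),np.round(p["hand_eye"],3))
E
```

```text
618 14.560989986878877 ((527.0350952148438, -6.240715026855469), (30.812408447265625, 177.4688720703125), 4.803723335266113)
[ -26.25000276 -151.91938163] [ 8.62518312 24.96312307] [ 0.02734692 -7.43467395]
[53.45974457  8.60774663] [ 2.97062148e+01 -1.10020979e-02] [82.78254724 17.85455875] ((55.793792724609375, 9.287248611450195), (54.20234298706055, 12.104722023010254), 9.983887672424316)
[[397.6   0.  319.9]
 [  0.  397.6 230.6]
 [  0.    0.    1. ]] [[  -0.      -0.958   -0.288   74.801]
 [   1.      -0.      -0.      -0.601]
 [   0.      -0.288    0.958 -142.486]
 [   0.       0.       0.       1.   ]]
```

```bash
cat > plan.py <<'E'
import sys
from h import *
# plan.py x y z yaw tilt n : remaining tool-frame rows from present pose. yaw=tool x heading deg, tilt = deg about tool y of goal
C=np.array([528.9,57.8])
def box(x,y,z=0,yw=6.2265):
    a=np.radians(yw);return np.r_[C+[x*np.cos(a)-y*np.sin(a),x*np.sin(a)+y*np.cos(a)],z]
def rot(yaw,tilt=0):
    return Rn.from_euler("z",yaw,degrees=True)*Rn.from_euler("x",180,degrees=True)*Rn.from_euler("y",tilt,degrees=True)
def rows(wps,start=None):
    s=env.get_state()
    p,R=start or (np.array(s["position"]),Rn.from_quat(np.roll(s["eef_rot"],-1)))
    for g,G,n in wps:
        dv=(R.inv()*G).as_rotvec()/n; q=p.copy();Q=R;st=(np.asarray(g)-p)/n
        out=[]
        for i in range(n):
            out.append((np.round(Q.inv().apply(st)/400,4).tolist(),np.round(dv/(np.pi/4),4).tolist()));Q=Q*Rn.from_rotvec(dv)
        print(n,"rows:",out if np.linalg.norm(dv)>.005 else out[0]);p,R=np.asarray(g,float),G
E
R='{"slide":[0.083,-0.0135,0],"angular":[0,0,-0.069]}'; echo; python3 -m creep '[{"slide":[0.083,-0.0135,0],"angular":[0,0,-0.069]},{"slide":[0.083,-0.0135,0],"angular":[0,0,-0.069]},{"slide":[0.083,-0.0135,0],"angular":[0,0,-0.069]},{"slide":[0.083,-0.0135,0],"angular":[0,0,-0.069]},{"slide":[0.083,-0.0135,0],"angular":[0,0,-0.069]}]' 1 60
```

```text
t: 1.12
position: [342.0, -553.7, 231.4]
eef_rot: [0.0, 0.959, 0.283, 0.0]
ft_force: [0.5, 0.2, -0.1]
opening: 25.3
grasp_force: 0.0
```

```bash
python3 -m creep '[{"slide":[0.083,-0.0135,0],"angular":[0,0,-0.069]},{"slide":[0.083,-0.0135,0],"angular":[0,0,-0.069]},{"slide":[0.083,-0.0135,0],"angular":[0,0,-0.069]},{"slide":[0.083,-0.0135,0],"angular":[0,0,-0.069]},{"slide":[0.083,-0.0135,0],"angular":[0,0,-0.069]}]'
```

```text
t: 1.53
position: [453.6, -428.4, 231.5]
eef_rot: [0.0, 0.912, 0.41, 0.0]
ft_force: [0.5, -1.0, 0.1]
opening: 0.2
grasp_force: 0.0
```

```bash
python3 -m creep '[{"slide":[0.083,-0.0135,0],"angular":[0,0,-0.069]},{"slide":[0.083,-0.0135,0],"angular":[0,0,-0.069]},{"slide":[0.083,-0.0135,0],"angular":[0,0,-0.069]},{"slide":[0.083,-0.0135,0],"angular":[0,0,-0.069]},{"slide":[0.083,-0.0135,0],"angular":[0,0,-0.069]}]'
```

```text
t: 1.95
position: [527.6, -277.9, 231.5]
eef_rot: [0.0, 0.848, 0.529, 0.0]
ft_force: [-0.6, 0.1, 0.2]
opening: 0.1
grasp_force: 0.0
```

```bash
python3 -m creep '[{"slide":[0.083,-0.0135,0],"angular":[0,0,-0.069]},{"slide":[0.083,-0.0135,0],"angular":[0,0,-0.069]},{"slide":[0.083,-0.0135,0],"angular":[0,0,-0.069]},{"slide":[0.083,-0.0135,0],"angular":[0,0,-0.069]},{"slide":[0.083,-0.0135,0],"angular":[0,0,-0.069]}]'
python3 - <<'E'
from plan import *
h=np.array([-58,74])
rows([(box(*(h+[64,-60]),200),rot(94.7),5),(box(*(h+[64,-40]),78),rot(94.7),4),(box(*(h+[64,-20]),78),rot(94.7),2)])
s=env.get_state();wp=(s["position"],s["eef_rot"])
im,d=env.grab_frame("wrist");cv2.imwrite("pics/w1.png",im[:,:,::-1]);np.save("w1.npy",d);np.save("w1p.npy",np.r_[wp[0],wp[1]])
E
```

```text
t: 2.37
position: [558.6, -113.1, 231.5]
eef_rot: [0.0, 0.769, 0.639, 0.0]
ft_force: [0.7, -0.3, -0.0]
opening: 0.1
grasp_force: 0.0
5 rows: [([0.0888, -0.0295, 0.0157], [0.0002, 0.0, -0.0679]), ([0.0903, -0.0247, 0.0157], [0.0002, 0.0, -0.0679]), ([0.0914, -0.0198, 0.0157], [0.0002, 0.0, -0.0679]), ([0.0924, -0.0149, 0.0157], [0.0002, 0.0, -0.0679]), ([0.093, -0.01, 0.0158], [0.0002, 0.0, -0.0679])]
4 rows: ([0.0125, -0.0003, 0.0762], [0.0, 0.0, 0.0])
2 rows: ([0.025, -0.0007, -0.0], [0.0, 0.0, 0.0])
```

```bash
python3 -m creep '[{"slide":[0.089,-0.03,0.016],"angular":[0,0,-0.068]},{"slide":[0.09,-0.025,0.016],"angular":[0,0,-0.068]},{"slide":[0.091,-0.02,0.016],"angular":[0,0,-0.068]},{"slide":[0.092,-0.015,0.016],"angular":[0,0,-0.068]},{"slide":[0.093,-0.01,0.016],"angular":[0,0,-0.068]}]'; python3 -m creep '[{"slide":[0,0,0],"angular":[0,0,0]}]'
python3 - <<'E'
from plan import *
h=np.array([-58,74])
rows([(box(*(h+[64,-40]),78),rot(94.7),4),(box(*(h+[64,-20]),78),rot(94.7),2)])
s=env.get_state();wp=(s["position"],s["eef_rot"])
im,d=env.grab_frame("wrist");cv2.imwrite("pics/w2.png",im[:,:,::-1]);np.save("w2.npy",d);np.save("w2p.npy",np.r_[wp[0],wp[1]])
E
```

```text
t: 2.83
position: [532.6, 71.8, 199.3]
eef_rot: [0.0, 0.678, 0.735, 0.0]
ft_force: [0.4, -0.2, -0.7]
opening: 0.2
grasp_force: 0.0
t: 2.92
position: [530.8, 79.3, 199.0]
eef_rot: [-0.002, 0.673, 0.739, 0.001]
ft_force: [-0.3, 0.7, -0.2]
opening: 0.3
grasp_force: 0.0
4 rows: ([0.0077, 0.001, 0.0756], [-0.0002, -0.0014, 0.0035])
2 rows: ([0.025, -0.0007, -0.0], [0.0, 0.0, 0.0])
```

View pics/w2.png

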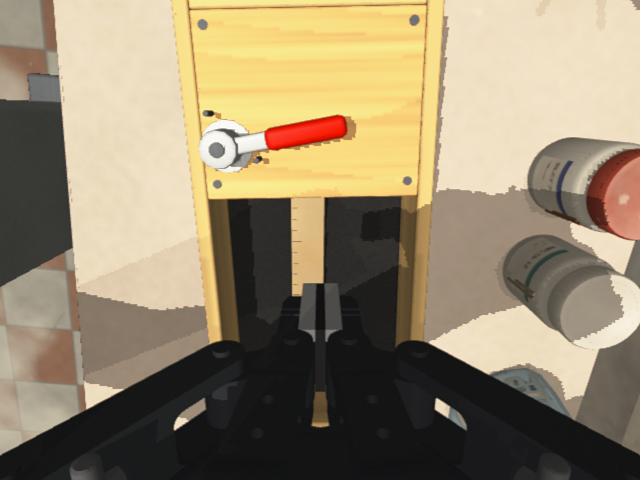

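The wrist view shows the boss at (219,148) and the red grip running from (268,137) to (345,125), about 10° past the closed stop. The deck edge is at row 197 and the ruler is at columns 292–325. The closed fingers end at about (320,290), clear of everything.

```bash
python3 - <<'E'
from plan import *
w=np.load("w2p.npy");W=cloud("wrist",np.load("w2.npy"),(w[:3],w[3:]))
a=np.radians(6.2265);B=np.array([[np.cos(a),-np.sin(a)],[np.sin(a),np.cos(a)]])
for n,(u,v) in dict(boss=(216,150),g0=(270,137),g1=(340,127),deckL=(222,197),deckR=(400,194),wallL=(203,250),wallR=(424,250),rl=(293,245),rr=(323,245),rl2=(293,205),rr2=(323,205)).items():
    P=W[v,u];print(n,np.round(P,1),np.round((P[:2]-C)@B,1))
E
```

```text
boss [463.7 125.1  93.5] [-57.5  74. ]
g0 [496.  135.8  90.7] [-24.2  81.1]
g1 [538.3 145.7  90.6] [18.9 86.3]
deckL [460.9  88.9  62.4] [-64.2  38.3]
deckR [587.1 103.   63.2] [62.8 38.6]
wallL [448.1  47.8  63.4] [-81.4  -1.2]
wallR [611.2  62.8  62.9] [82.4 -3.9]
rl [512.1  40.9  13.5] [-18.5 -15. ]
rr [538.2  43.1  13. ] [  7.6 -15.6]
rl2 [509.5  76.3  13.1] [-17.3  20.5]
rr2 [534.7  78.9  14.4] [ 8.1 20.4]
```

```bash
python3 -m creep '[{"slide":[0.008,0.001,0.076],"angular":[0,0,0]},{"slide":[0.008,0.001,0.076],"angular":[0,0,0]},{"slide":[0.008,0.001,0.076],"angular":[0,0,0]},{"slide":[0.008,0.001,0.07],"angular":[0,0,0]},{"slide":[0,0,0],"angular":[0,0,0]}]'
```

```text
t: 3.38
position: [530.4, 81.7, 75.5]
eef_rot: [-0.002, 0.679, 0.734, -0.003]
ft_force: [-1.0, 0.4, 0.3]
opening: -0.1
grasp_force: 0.0
```

```bash
python3 - <<'E'
from plan import *
h=np.array([-58,74.]);R=rot(94.7)
f=lambda d:box(*(h+64*np.array([np.cos(np.radians(d)),np.sin(np.radians(d))])),76)
rows([(f(-20),R,2)]+[(f(d),R,2 if d<60 else 1) for d in (0,18,36,52,66,74)])
E
```

```text
2 rows: ([0.0355, -0.0035, -0.0006], [-0.0052, 0.0007, -0.0021])
2 rows: ([0.0275, 0.0041, 0.0], [0.0, 0.0, 0.0])
2 rows: ([0.0246, -0.0046, -0.0], [0.0, 0.0, 0.0])
2 rows: ([0.022, -0.012, -0.0], [0.0, 0.0, 0.0])
2 rows: ([0.0156, -0.0159, -0.0], [0.0, 0.0, 0.0])
1 rows: ([0.0192, -0.034, -0.0], [0.0, 0.0, 0.0])
1 rows: ([0.0071, -0.0212, -0.0], [0.0, 0.0, 0.0])
```

```bash
python3 -m creep '[{"slide":[0.0355,-0.0035,0],"angular":[0,0,0]},{"slide":[0.0355,-0.0035,0],"angular":[0,0,0]},{"slide":[0.0275,0.004,0],"angular":[0,0,0]},{"slide":[0.0275,0.004,0],"angular":[0,0,0]},{"slide":[0,0,0],"angular":[0,0,0]}]'; python3 -m creep '[{"slide":[0.0245,-0.0045,0],"angular":[0,0,0]},{"slide":[0.0245,-0.0045,0],"angular":[0,0,0]},{"slide":[0.022,-0.012,0],"angular":[0,0,0]},{"slide":[0.022,-0.012,0],"angular":[0,0,0]},{"slide":[0,0,0],"angular":[0,0,0]}]'
python3 - <<'E'
from plan import *
a=np.radians(6.2265);B=np.array([[np.cos(a),-np.sin(a)],[np.sin(a),np.cos(a)]])
h=np.array([-58,74.]);R=rot(94.7);print((env.get_state()["position"][:2]-C)@B-h)
f=lambda d:box(*(h+64*np.array([np.cos(np.radians(d)),np.sin(np.radians(d))])),76)
rows([(f(52),R,2),(f(66),R,2),(f(74),R,2)])
E
```

```text
t: 3.8
position: [530.8, 136.0, 81.4]
eef_rot: [0.0, 0.678, 0.735, 0.001]
ft_force: [0.9, 0.7, 0.4]
opening: -0.3
grasp_force: 0.0
t: 4.22
position: [512.2, 172.5, 80.3]
eef_rot: [-0.001, 0.677, 0.736, 0.0]
ft_force: [-0.5, -0.2, 0.3]
opening: 0.1
grasp_force: 0.0
[53.81577543 41.7924904 ]
2 rows: ([0.0103, -0.0183, 0.0054], [-0.0002, -0.0008, 0.0008])
2 rows: ([0.0096, -0.017, -0.0], [0.0, 0.0, 0.0])
2 rows: ([0.0035, -0.0106, -0.0], [0.0, 0.0, 0.0])
```

```bash
python3 -m creep '[{"slide":[0.010,-0.018,0.004],"angular":[0,0,0]},{"slide":[0.010,-0.018,0.004],"angular":[0,0,0]},{"slide":[0.0095,-0.017,0],"angular":[0,0,0]},{"slide":[0.0095,-0.017,0],"angular":[0,0,0]},{"slide":[0,0,0],"angular":[0,0,0]}]'
python3 - <<'E'
from plan import *
a=np.radians(6.2265);B=np.array([[np.cos(a),-np.sin(a)],[np.sin(a),np.cos(a)]])
h=np.array([-58,74.]);s=env.get_state();print((s["position"][:2]-C)@B-h)
wp=(s["position"],s["eef_rot"])
im,d=env.grab_frame("wrist");cv2.imwrite("pics/w3.png",im[:,:,::-1])
E
```

```text
t: 4.63
position: [482.4, 183.7, 76.7]
eef_rot: [-0.0, 0.678, 0.735, -0.001]
ft_force: [-0.9, -0.4, 0.1]
opening: 0.1
grasp_force: 0.0
[25.44413174 56.20590178]
```

View pics/w3.png

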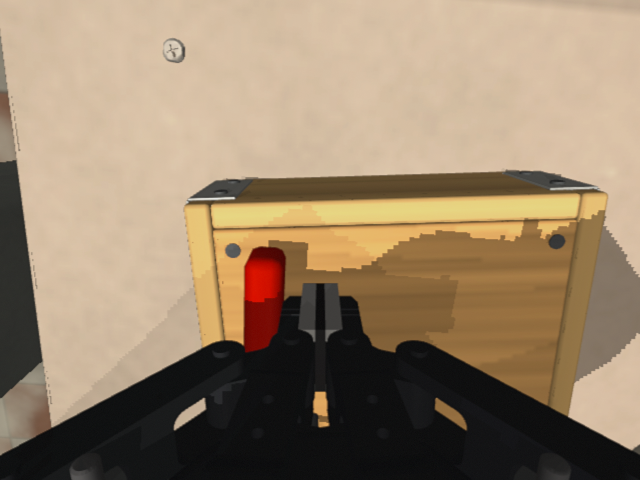

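The red grip, seen at (245–285, 250–350), now runs nearly along the box's side wall, with the fingers pressing on its right side. I'll keep pushing gently to the open stop.

```bash
python3 -m creep '[{"slide":[0.002,-0.008,0],"angular":[0,0,0]},{"slide":[0.002,-0.008,0],"angular":[0,0,0]},{"slide":[0,0,0],"angular":[0,0,0]}]';python3 -m creep '[{"slide":[0,-0.005,0],"angular":[0,0,0]},{"slide":[0,-0.005,0],"angular":[0,0,0]},{"slide":[0,0,0],"angular":[0,0,0]}]'
```

```text
t: 4.93
position: [477.6, 184.0, 76.9]
eef_rot: [-0.0, 0.678, 0.735, -0.0]
ft_force: [-1.1, -0.6, -0.6]
opening: 0.0
grasp_force: 0.0
t: 5.18
position: [476.0, 184.1, 77.3]
eef_rot: [0.001, 0.679, 0.735, 0.002]
ft_force: [5.6, 0.7, -3.4]
opening: 0.2
grasp_force: 2.8
```

```bash
python3 -m creep '[{"slide":[0,-0.005,0],"angular":[0,0,0]},{"slide":[0,-0.005,0],"angular":[0,0,0]},{"slide":[0,0,0],"angular":[0,0,0]}]'
python3 - <<'E'
from plan import *
a=np.radians(6.2265);B=np.array([[np.cos(a),-np.sin(a)],[np.sin(a),np.cos(a)]])
h=np.array([-58,74.]);s=env.get_state();print((s["position"][:2]-C)@B-h)
R=rot(94.7);g=box(-7.4-.0273*60,-60,150)
p=np.array(s["position"])
rows([(p+[25,0,0],R,1),(p+[25,0,120],R,3),(g,R,6)])
E
```

```text
t: 5.43
position: [475.6, 184.2, 78.0]
eef_rot: [0.002, 0.679, 0.734, 0.005]
ft_force: [14.8, 0.8, -9.1]
opening: -0.2
grasp_force: 7.3
[18.70117509 57.44984107]
1 rows: [([-0.0049, 0.0623, 0.0006], [0.0126, -0.0042, -0.0047])]
3 rows: ([0.0, 0.0, -0.1], [0.0, 0.0, 0.0])
6 rows: ([-0.0786, 0.0043, 0.02], [0.0, 0.0, 0.0])
```

```bash
python3 -m creep '[{"slide":[0,0.06,0],"angular":[0,0,0]},{"slide":[0,0.02,-0.06],"angular":[0,0,0]},{"slide":[0,0,-0.1],"angular":[0,0,0]},{"slide":[0,0,-0.1],"angular":[0,0,0]},{"slide":[0,0,0],"angular":[0,0,0]}]' 0.35; python3 -m creep '[{"slide":[-0.078,0.004,0],"angular":[0,0,0]},{"slide":[-0.078,0.004,0],"angular":[0,0,0]},{"slide":[-0.078,0.004,0],"angular":[0,0,0]},{"slide":[-0.078,0.004,0],"angular":[0,0,0]},{"slide":[0,0,0],"angular":[0,0,0]}]'
python3 - <<'E'
from plan import *
R=rot(94.7)
rows([(box(-7.4-.0273*65,-65,100),R,5)])
s=env.get_state();w=np.r_[s["position"],s["eef_rot"]]
im,d=env.grab_frame("wrist");cv2.imwrite("pics/w4.png",im[:,:,::-1]);np.save("w4.npy",d);np.save("w4p.npy",w)
E
```

```text
t: 5.85
position: [505.6, 188.6, 188.0]
eef_rot: [0.002, 0.678, 0.735, 0.005]
ft_force: [0.5, 0.5, 0.1]
opening: 55.2
grasp_force: 0.0
t: 6.27
position: [518.7, 54.6, 180.3]
eef_rot: [0.001, 0.682, 0.732, -0.002]
ft_force: [-0.7, -0.0, 0.1]
opening: 55.3
grasp_force: 0.0
5 rows: ([-0.0313, 0.0019, 0.0403], [-0.0004, 0.001, -0.0029])
```

View pics/w4.png

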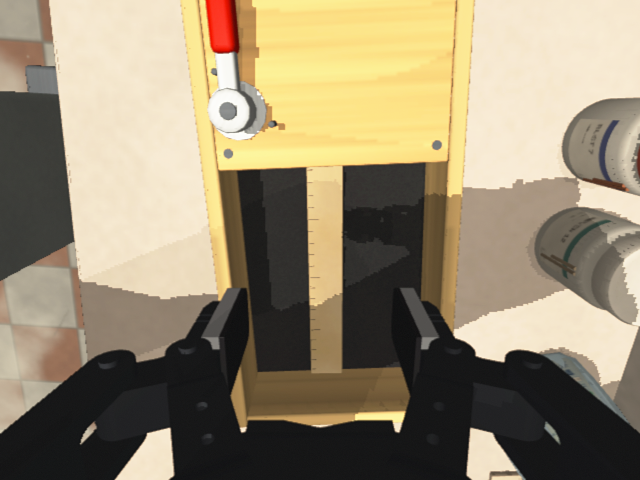

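The lever now points along the box's +y, from the boss at (229,111) to the grip at (222,25), so the latch is open. The ruler lies between columns 308 and 343, with its free end at about row 372. The open fingers straddle it.

```bash
python3 - <<'E'
from plan import *
w=np.load("w4p.npy");W=cloud("wrist",np.load("w4.npy"),(w[:3],w[3:]));im=cv2.imread("pics/w4.png")
a=np.radians(6.2265);B=np.array([[np.cos(a),-np.sin(a)],[np.sin(a),np.cos(a)]])
b=(W[...,:2]-C)@B
m=(abs(b[...,0])<40)&(b[...,1]<30)&(b[...,1]>-157)&(W[...,2]<22)&(im[...,2]>110)
q=b[m];p=np.polyfit(q[:,1],q[:,0],1);print(m.sum(),np.median(W[m][:,2]),q[:,1].min(),p,q[:,0].min(),q[:,0].max())
x=np.polyval(p,-65);print(x);yw=6.2265-np.degrees(np.arctan(p[0]))+90;print("yaw",yw)
R=rot(yw)
rows([(box(x,-65,100),R,5),(box(x,-65,20),R,4)])
E
```

```text
6990 14.324429845637752 -156.9990345420586 [ 0.02610661 -5.52421638] -39.7806352266385 39.46172256145251
-7.221146330062826
yaw 94.73104084878128
5 rows: ([-0.0331, 0.0028, 0.0403], [-0.0002, 0.0004, -0.0024])
4 rows: ([0.0, -0.0, 0.05], [0.0, 0.0, 0.0])
```

```bash
python3 -m creep '[{"slide":[-0.033,0.003,0.04],"angular":[0,0,-0.002]},{"slide":[-0.033,0.003,0.04],"angular":[0,0,-0.002]},{"slide":[-0.033,0.003,0.04],"angular":[0,0,-0.002]},{"slide":[-0.033,0.003,0.04],"angular":[0,0,-0.002]},{"slide":[-0.033,0.003,0.04],"angular":[0,0,-0.002]}]';python3 -m creep '[{"slide":[0,0,0.05],"angular":[0,0,0]},{"slide":[0,0,0.05],"angular":[0,0,0]},{"slide":[0,0,0.05],"angular":[0,0,0]},{"slide":[0,0,0.04],"angular":[0,0,0]},{"slide":[0,0,0],"angular":[0,0,0]}]' 0.5
python3 - <<'E'
from plan import *
rows([(box(-7.2,-65,8),rot(94.73),3)])
E
```

```text
t: 6.73
position: [529.7, -2.2, 100.2]
eef_rot: [-0.0, 0.675, 0.738, 0.0]
ft_force: [-0.4, -0.9, 0.1]
opening: 55.5
grasp_force: 0.0
t: 7.15
position: [527.4, -1.8, 22.1]
eef_rot: [-0.002, 0.675, 0.738, -0.002]
ft_force: [-1.1, 0.0, 0.1]
opening: 42.9
grasp_force: 0.0
3 rows: ([-0.0049, 0.0008, 0.0118], [-0.0022, -0.0005, 0.0028])
```

```bash
python3 -m creep '[{"slide":[0,0.001,0.012],"angular":[0,0,0]},{"slide":[0,0.001,0.012],"angular":[0,0,0]},{"slide":[0,0,0.012],"angular":[0,0,0]},{"slide":[0,0,0],"angular":[0,0,0]}]'; python3 -m creep '[{"slide":[0,0,0],"angular":[0,0,0]},{"slide":[0,0,0],"angular":[0,0,0]},{"slide":[0,0,0],"angular":[0,0,0]},{"slide":[0,0,0],"angular":[0,0,0]}]' 1 70
```

```text
t: 7.48
position: [530.7, -2.8, 10.4]
eef_rot: [0.0, 0.675, 0.737, 0.0]
ft_force: [-0.5, 0.1, 1.1]
opening: 42.6
grasp_force: 0.0
t: 7.82
position: [530.8, -3.0, 11.3]
eef_rot: [0.0, 0.675, 0.737, 0.0]
ft_force: [-1.3, 0.3, 6.5]
opening: 24.8
grasp_force: 68.7
```

```bash
python3 -m creep '[{"slide":[0,0,-0.008],"angular":[0,0,0]},{"slide":[0,0,-0.0375],"angular":[0,-0.089,0]},{"slide":[0,0,-0.0375],"angular":[0,-0.089,0]},{"slide":[0,0,0],"angular":[0,0,0]}]'
python3 - <<'E'
from plan import *
s=env.get_state();w=np.r_[s["position"],s["eef_rot"]];print(s["opening"],s["grasp_force"],s["ft_force"],s["wrist_torque"])
im,d=env.grab_frame("wrist");np.save("w5.npy",d);np.save("w5p.npy",w)
im2,d2=env.grab_frame("side");np.save("s5.npy",d2)
a=im[:,100:540,::-1][150:450];b=cv2.resize(im2[180:300,220:380,::-1],None,fx=2.5,fy=2.5);cv2.imwrite("pics/c5.png",np.hstack([a[:300,:400],b]))
E
```

```text
t: 8.15
position: [532.5, 2.6, 46.2]
eef_rot: [0.053, 0.672, 0.738, -0.045]
ft_force: [0.4, 1.0, -0.7]
opening: 24.7
grasp_force: 70.0
24.722309018777647 69.97987389564514 [ 0.41814523  0.98778851 -0.66587971] [ 0.22948553 -0.02411916 -0.02204511]
```

View pics/c5.png

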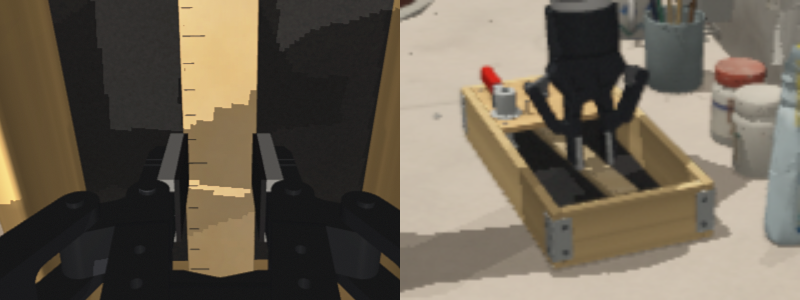

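The left crop (wrist) shows the ruler between the pads at columns 180–255, lit as if raised. The right crop (side) shows the gripper tilted inside the mouth. I'll check the ruler's slope against the tool from depth.

```bash
cat > slope.py <<'E'
from plan import *
def slope(d,w,im=None):
    W=cloud("wrist",d,(np.zeros(3),np.array([1,0,0,0.])))  # tool coords
    m=(abs(W[...,1])<11)&(W[...,2]>-35)&(W[...,2]<60)&(W[...,0]<150)&(d>0)
    q=W[m];q=q[abs(q[:,2]+8)<25] if len(q) else q
    z=[(x,np.median(q[abs(q[:,0]-x)<5,2]).round(1)) for x in range(-60,140,15) if (abs(q[:,0]-x)<5).sum()>10]
    print(z);return W
E
python3 - <<'E'
from slope import *
slope(np.load("w5.npy"),np.load("w5p.npy"))
s=env.get_state();R=Rn.from_quat(np.roll(s["eef_rot"],-1)).as_matrix();print(np.round(R,3))
E
```

```text
[(-45, np.float64(-3.4)), (-30, np.float64(-3.3)), (-15, np.float64(-3.2)), (0, np.float64(-3.2)), (15, np.float64(-3.0)), (30, np.float64(-2.9)), (45, np.float64(-2.8)), (60, np.float64(-2.8)), (75, np.float64(-2.6)), (90, np.float64(-28.7)), (105, np.float64(-31.0))]
[[-0.089  0.996  0.014]
 [ 0.986  0.09  -0.137]
 [-0.138  0.001 -0.99 ]]
```

```bash
python3 -m creep '[{"slide":[0,0,-0.0375],"angular":[0,-0.089,0]},{"slide":[0,0,-0.0375],"angular":[0,-0.089,0]},{"slide":[0,0,0],"angular":[0,0,0]},{"slide":[0,0,0],"angular":[0,0,0]}]'
python3 - <<'E'
from slope import *
s=env.get_state();w=np.r_[s["position"],s["eef_rot"]];im,d=env.grab_frame("wrist");slope(d,w)
R=Rn.from_quat(np.roll(w[3:],-1)).as_matrix();print(np.round(R[:,0],3),s["grasp_force"],s["ft_force"],s["opening"])
a=np.radians(6.2265);B=np.array([[np.cos(a),-np.sin(a)],[np.sin(a),np.cos(a)]])
for dz in (-4,4):
  P=w[:3]+R@[ (0),0,dz]; k=(37-((P[:2]-C)@B)[1])/(R[:2,0]@B)[1]; print("z at deck edge",(P+R[:,0]*k)[2], "end a y=150:",(P+R[:,0]*(k+113/np.cos(.28)))[2])
E
```

```text
t: 8.58
position: [530.0, 3.4, 72.5]
eef_rot: [0.102, 0.669, 0.731, -0.093]
ft_force: [-0.5, -0.4, -0.9]
opening: 24.3
grasp_force: 70.0
[(-60, np.float64(-3.1)), (-45, np.float64(-3.6)), (-30, np.float64(-3.5)), (-15, np.float64(-3.3)), (0, np.float64(-3.3)), (15, np.float64(-3.1)), (30, np.float64(-3.1)), (45, np.float64(-2.9)), (60, np.float64(-2.8)), (75, np.float64(-2.7)), (90, np.float64(-3.4)), (105, np.float64(-18.9))]
[-0.085  0.958 -0.274] 69.96684551239014 [-0.51792325 -0.44123159 -0.87214969] 24.335189518795953
z at deck edge 50.74306788188703 end a y=150: 18.583136886623976
z at deck edge 42.42593629111364 end a y=150: 10.266005295850597
```

```bash
python3 -m creep '[{"slide":[-0.05,0,0.004],"angular":[0,0,0]},{"slide":[-0.08,0,0],"angular":[0,0,0]},{"slide":[-0.08,0,0],"angular":[0,0,0]},{"slide":[-0.05,0,0],"angular":[0,0,0]},{"slide":[0,0,0],"angular":[0,0,0]}]'
python3 - <<'E'
from slope import *
s=env.get_state();w=np.r_[s["position"],s["eef_rot"]];im,d=env.grab_frame("wrist");slope(d,w)
print(s["grasp_force"],s["opening"])
E
```

```text
t: 9.05
position: [537.7, -105.1, 100.3]
eef_rot: [0.103, 0.673, 0.727, -0.096]
ft_force: [0.1, -0.0, 0.0]
opening: 24.5
grasp_force: 70.0
[(-45, np.float64(-3.6)), (-30, np.float64(-3.5)), (-15, np.float64(-3.4)), (0, np.float64(-3.2)), (15, np.float64(-3.1)), (30, np.float64(-3.0)), (45, np.float64(-2.9)), (60, np.float64(-2.8)), (75, np.float64(-2.7)), (90, np.float64(-2.6)), (105, np.float64(-2.5))]
69.95866656303406 24.502846842492673
```

```bash
python3 -m creep '[{"slide":[-0.07,0,0],"angular":[0,0,0]},{"slide":[-0.07,0,0],"angular":[0,0,0]},{"slide":[-0.03,0,0],"angular":[0,0,0]},{"slide":[0,0,0],"angular":[0,0,0]}]'
python3 - <<'E'
from slope import *
s=env.get_state();w=np.r_[s["position"],s["eef_rot"]];im,d=env.grab_frame("wrist");slope(d,w)
print(s["grasp_force"],s["opening"])
im2,_=env.grab_frame("side");b=cv2.resize(im2[150:350,200:440,::-1],None,fx=1.5,fy=1.5)
cv2.imwrite("pics/c6.png",np.hstack([im[:300,100:540,::-1],b]))
E
```

```text
t: 9.43
position: [543.7, -166.1, 118.8]
eef_rot: [0.102, 0.671, 0.728, -0.095]
ft_force: [-0.1, -0.2, -0.7]
opening: 24.5
grasp_force: 70.0
[(-45, np.float64(-3.6)), (-30, np.float64(-3.5)), (-15, np.float64(-3.3)), (0, np.float64(-3.3)), (15, np.float64(-3.1)), (30, np.float64(-3.0)), (45, np.float64(-2.9)), (60, np.float64(-2.8)), (75, np.float64(-2.7)), (90, np.float64(-2.6)), (105, np.float64(-2.5))]
69.95883464813232 24.516254775932588
```

View pics/c6.png

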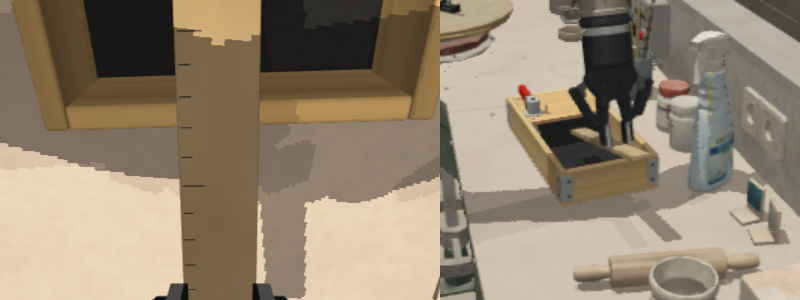

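The wrist crop shows the ruler straight between the pads, running up over the near wall. The side crop shows the lever still open at (525,92) and the bench things in place. By calculation the rear end is about 50 mm clear of the deck, so I'll lift and level.

```bash
python3 -m creep '[{"slide":[-0.025,0,-0.05],"angular":[0,0,0]},{"slide":[-0.025,0,-0.085],"angular":[0,0,0]},{"slide":[-0.025,0,-0.085],"angular":[0,0,0]},{"slide":[-0.015,0,-0.05],"angular":[0,0,0]},{"slide":[0,0,0],"angular":[0,0,0]}]'; python3 -m creep '[{"slide":[0,0,0],"angular":[0,0.07,0]},{"slide":[0,0,0],"angular":[0,0.09,0]},{"slide":[0,0,0],"angular":[0,0.09,0]},{"slide":[0,0,0],"angular":[0,0.07,0]},{"slide":[0,0,0],"angular":[0,0.036,0]}]';python3 -m creep '[{"slide":[0,0,0],"angular":[0,0,0]},{"slide":[0,0,0],"angular":[0,0,0]},{"slide":[0,0,0],"angular":[0,0,0]}]'
python3 - <<'E'
from slope import *
s=env.get_state();w=np.r_[s["position"],s["eef_rot"]];im,d=env.grab_frame("wrist");slope(d,w)
R=Rn.from_quat(np.roll(w[3:],-1)).as_matrix();print(np.round(R,4),s["grasp_force"],s["opening"],np.abs(s["qvel"]).max())
im2,d2=env.grab_frame("side");im3,_=env.grab_frame("top")
cv2.imwrite("pics/c7.png",np.hstack([im2[100:400,200:500,::-1],im3[150:450,180:480,::-1]]))
E
```

```text
t: 9.95
position: [547.9, -164.9, 237.2]
eef_rot: [0.106, 0.668, 0.731, -0.091]
ft_force: [1.0, 0.2, -0.3]
opening: 24.5
grasp_force: 70.0
t: 10.37
position: [544.5, -166.5, 231.3]
eef_rot: [-0.002, 0.676, 0.737, 0.001]
ft_force: [-0.6, -0.8, -1.0]
opening: 24.4
grasp_force: 70.0
t: 10.62
position: [544.7, -165.1, 231.9]
eef_rot: [-0.001, 0.675, 0.738, -0.0]
ft_force: [0.3, -0.2, 0.1]
opening: 24.7
grasp_force: 70.0
[(-45, np.float64(-3.3)), (-30, np.float64(-3.2)), (-15, np.float64(-3.1)), (0, np.float64(-3.0)), (15, np.float64(-2.9)), (30, np.float64(-2.7)), (45, np.float64(-2.7)), (60, np.float64(-2.5)), (75, np.float64(-2.4)), (90, np.float64(-2.3)), (105, np.float64(-2.2))]
[[-8.96e-02  9.96e-01 -1.40e-03]
 [ 9.96e-01  8.96e-02  2.00e-04]
 [ 3.00e-04 -1.30e-03 -1.00e+00]] 69.95933532714844 24.69165114153312 0.008471993777693438
```

View pics/c7.png

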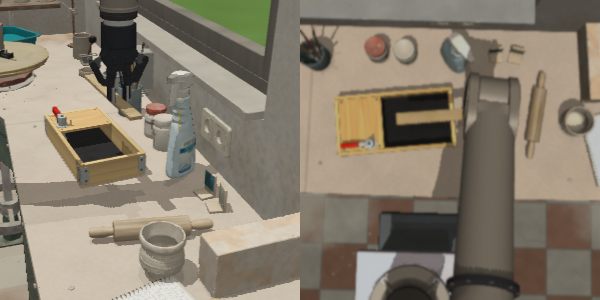

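The ruler is held level about 165 mm above the box, the lever at (345–375,143) in the right crop is still open, and nothing on the bench has moved. I'm handing in.

```bash
python3 -c "
from plant import env
print(env.finish_job())"
```

```text
the job is handed in; nothing more can be done
None
```

I swung the latch to its open stop and left it open, drew the ruler out at a slant, and handed in with it held level and still about 165 mm above the box top; the last pictures show nothing else moved.

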